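# Drop the large seed ball into its pot

### The job

Two equal gravity feeders stand on the potting bench, one holding a large seed ball and the other a small one. With the fingertips press down the paddle of the feeder that holds the large ball, so that its gate lifts and the ball rolls out into the pot under its spout, then let go so that the gate shuts again. Touch neither ball, leave the small ball's feeder shut, and do not shift the pots or the other things on the bench.

Things in the scene. Friction and masses are not known exactly. Their poses are not given: they have to be found in the camera images.
- feeder_large: Feeder holding the large ball, twin of the other, fixed. Steel lane 54 mm wide inside, walls 30 mm, on a grey base plate 225 x 130 mm. Origin: on the bench, under the rocker's pivot in x; x runs down the lane, z up. Lane: centred on y = 0, from x = -30 mm (closed back) to 137 mm (open spout), floor 100 mm high at the gate (x = 100 mm), 12 degrees steep. Top of pivot cheeks 162 mm high.
- paddle_large (a point): Press paddle of that feeder: black rubber plate 50 x 50 x 6 mm at the rocker's back end, away from the spout. Origin: centre of its top face, 161 mm above the bench when up, at feeder x = -95, y = -55 mm; z is that face's normal. Fully pressed, the origin is 47 mm lower and 6 mm nearer the spout, the plate tilted 0.5 rad, back edge lowest.
- rocker_large (a joint): Angle (rad) of that feeder's rocker, a steel beam beside the lane, pivot at feeder x = 0, y = -45, z = 150 mm. 0: gate shut, paddle up; 0.5: paddle fully down on a firm stop, gate raised. The gate, a 50 mm wide plate, hangs across the lane at x = 100 mm; from 0.37 a 44 mm ball passes. A spring returns it to 0; pressing takes 1 to 2 N at first, about 4 N at the bottom.
- seed_large: The large seed ball: clay, 44 mm in diameter, loose in its lane against the gate, centre about 0.12 to 0.13 m above the bench. Origin: its centre. Once the gate is clear it rolls out of the spout by itself in about half a second.
- pot_large: Empty terracotta-coloured pot, 80 mm high, 100 mm across the rim, 72 mm across the foot, wall 3 mm, standing loose on the bench under the spout of the large ball's feeder, its axis 183 mm ahead of the feeder's origin. Origin: centre of its underside; z up.
- feeder_small: Feeder holding the small ball, twin of the other, fixed. Steel lane 54 mm wide inside, walls 30 mm, on a grey base plate 225 x 130 mm. Origin: on the bench, under the rocker's pivot in x; x runs down the lane, z up. Lane: centred on y = 0, from x = -30 mm (closed back) to 137 mm (open spout), floor 100 mm high at the gate (x = 100 mm), 12 degrees steep. Top of pivot cheeks 162 mm high.
- paddle_small (a point): Press paddle of that feeder: black rubber plate 50 x 50 x 6 mm at the rocker's back end, away from the spout. Origin: centre of its top face, 161 mm above the bench when up, at feeder x = -95, y = -55 mm; z is that face's normal. Fully pressed, the origin is 47 mm lower and 6 mm nearer the spout, the plate tilted 0.5 rad, back edge lowest.
- rocker_small (a joint): Angle (rad) of that feeder's rocker, a steel beam beside the lane, pivot at feeder x = 0, y = -45, z = 150 mm. 0: gate shut, paddle up; 0.5: paddle fully down on a firm stop, gate raised. The gate, a 50 mm wide plate, hangs across the lane at x = 100 mm; from 0.37 a 44 mm ball passes. A spring returns it to 0; pressing takes 1 to 2 N at first, about 4 N at the bottom.
- seed_small: The small seed ball: clay, 30 mm in diameter, loose in its lane against the gate, centre about 0.12 to 0.13 m above the bench. Origin: its centre. Once the gate is clear it rolls out of the spout by itself in about half a second.
- pot_small: Empty terracotta-coloured pot, 80 mm high, 100 mm across the rim, 72 mm across the foot, wall 3 mm, standing loose on the bench under the spout of the small ball's feeder, its axis 183 mm ahead of the feeder's origin. Origin: centre of its underside; z up.
- plant0: A potted marigold seedling, pot 84 mm across and 75 mm high, leaves to about 150 mm. Origin: on its underside, amid its length. A bystander.
- plant1: A potted marigold seedling with an orange flower, pot 84 mm across and 75 mm high, leaves and flower to about 165 mm. Origin: on its underside, amid its length. A bystander.
- plant2: A potted marigold seedling, pot 84 mm across and 75 mm high, leaves to about 150 mm. Origin: on its underside, amid its length. A bystander.
- twine: A cork-coloured twine spool standing on end, 48 mm across, 50 mm high, between the feeders. Origin: on its underside, amid its length. A bystander.
- dibber: A wooden dibber lying flat along its x, 150 mm long, 24 mm thick, between the feeders. Origin: on its underside, amid its length. A bystander.
- trowel: A hand trowel lying flat along its x, 280 mm long, up to 62 mm wide, handle 24 mm thick. Origin: on its underside, amid its length. A bystander.
- sprayer: A closed white bottle, 68 mm across, about 160 mm high. Origin: on its underside, amid its length. A bystander.

How it is judged:
On the way, in this order (a step that is already met when the one before it is completed fails the run):
1. the paddle of the large ball's feeder is being pressed down by the fingers (value of joint rocker_large above 0.15 rad and contact force between the fingers and rocker_large_c3 above 0.3 N), for 0.05 s.
2. the large ball lies in the pot under its spout (horizontal distance between seed_large and pot_large below 0.04 m and height (world z) of seed_large below 0.06 m), for 0.2 s.
At the end, for the whole second after the job is handed in: Large ball at rest in the pot under its spout (centre within 40 mm of the pot axis, below 60 mm); both rockers back up (below 0.06 rad); small ball still behind its gate; pots upright and within 20 mm, bystanders within 30 mm, of where they stood (all of step 2 and linear speed of seed_large below 0.05 m/s and value of joint each of rocker_large, rocker_small below 0.06 rad and x of seed_small in the frame of feeder_small between -0.03 and 0.1 m and height (world z) of seed_small above 0.1 m and angle between each of pot_large, pot_small's own z axis and vertical below 0.1 rad and distance of each of pot_large, pot_small from where it was at the start of the episode below 0.02 m and distance of each of plant0, plant1, plant2, twine, dibber, trowel, sprayer from where it was at the start of the episode below 0.03 m); the robot touches nothing.
It fails at once if the robot touches a seed ball (contact force between any of the fingers, the arm and seed_large above 0.3 N or contact force between any of the fingers, the arm and seed_small above 0.3 N).
It fails at once if a seed ball is lifted (above 160 mm) (height (world z) of any of seed_large, seed_small above 0.16 m).
It fails at once if the small ball's gate is opened (rocker past 0.12 rad) (value of joint rocker_small above 0.12 rad).
It fails at once if a pot is shifted by more than 20 mm or lifted (distance of any of pot_large, pot_small from where it was at the start of the episode above 0.02 m).
It fails at once if a bystander is moved by more than 30 mm (distance of any of plant0, plant1, plant2, twine, dibber, trowel, sprayer from where it was at the start of the episode above 0.03 m).
It also fails if it takes over 29 s, if anything falls off the work surface, if the arm or the gripper's body presses on something with over 40 N, if the wrist force passes 120 N, or if a joint passes its speed limit or range.

### The arm

A 6-joint arm with a two-finger parallel gripper is mounted at the origin on the work surface. World frame = base frame: x ahead of the robot, y to its left, z up, the work surface at z = 0. Lengths are in m, angles in rad, forces in N, time in s.
With the tool pointing down it reaches from about 0.25 to 0.725 m from the base axis. Payload 4 kg.
Tool frame: the origin (TCP) lies midway between the tips of the shut fingers; the grasp point (between the pads) lies 19 mm behind it; z points along the fingers, y is the line along which they close (so a half turn about z gives the same grasp; the last joint's range is limited). The gripper opens to 85 mm and grips with 20 to 120 N. Pads are 22 mm wide; open, the fingers measure 114 mm over their backs; the gripper's body (76 mm by 85 mm) begins 54 mm behind the grasp point. The pads swing forward as they close: fully open they stand 13 mm farther back than shut.
Start: joints at [-1.218, 0.241, 0.005, 1.335, 0, 1.571], TCP at [0.173, -0.469, 0.231] pointing down, gripper open.
Joint ranges: [-2.72, 2.72], [-1.05, 1.87], [-1.09, 1.28], [-1.99, 2.15], [-1.42, 1.44], [-3.14, 3.14]. Speed limits (rad/s): [2.79, 2.79, 3.14, 3.14, 3.14, 3.14].

### API

Orientations are given as a unit quaternion [x, y, z, w].
In Python, from workcell import bot gives the robot as it stands. The module is installed in compiled form; this text tells all that it offers.
- The arm moves only by the tool jog_arm, never from a script. Its argument "deltas" is a list of rows, each an object with "fingers": the opening, from 0 (shut) to 1 (fully open); "delta_pos": the shift along the tool's x, y, z normalised to -1 to 1, where 1 is 300 mm, a list of three; "yaw": the turn about the tool's z normalised to -1 to 1, where 1 is pi/4 rad. A call has 1 to 12 rows; each row is the pose to reach, as a shift and turn from the pose commanded when the call began, along the tool's axes at that moment; what a row does not reach only later rows make up. A row lasts 1/10 s, in which the tool goes at most 50 mm and 8.59 degrees, less where a joint would pass 70% of its speed; a pose out of reach is approached as far as the arm can. A call with a number of a shift or a turn outside -1 to 1 is refused whole. A call with a gripper value outside its range is refused whole. The fingers move at their own pace and stop on an object; the grip force is fixed at half the most. Time passes only in rows, so rows that repeat a pose let the fingers close. It gives the time, the measured TCP pose, the force, the opening and the grip force at its end, in the units of the state.
- bot.get_obs(): the state, without advancing time (a new reading comes with each control period).
- bot.camera(name): name is "side" or "top" or "wrist"; returns a dict with "image" (480x640x3 uint8, red, green, blue), "range_z" (480x640 float32, m along the optical axis (not along the pixel's ray), 0 where there is no reading), "fx", "fy", "cx", "cy" (pixels), "rvec" (rotation vector, rad) and "tvec" (3), from world to camera coordinates, as OpenCV has them. Camera axes: x right, y down, z forward; pixel columns grow to the right and rows downward; lengths in m; the calibration is good to about 2 mm. A picture is of the moment at which its call begins.
- bot.job_done(): hands the job in; it is judged then, once.
The state is a dict: "clock": time; "joint_pos": joint angles; "joint_vel": joint speeds; "tau": joint torques, N m; "eef_pos": TCP position; "tool_rot": TCP orientation; "ft_force": force on the tool from outside, world axes, zero at the start; "ft_torque": the same for the moment, N m; "grip_width": finger opening in m; "grasp_force": force on a finger pad.
Only numpy, scipy, OpenCV 4.12 (cv2) and the standard library are available. Lean on these libraries where they do the work, as an engineer would, in place of code of your own. Each camera call takes 0.05 s, during which the arm holds its last target. There are 200 camera calls.

## Working session

There is one attempt and no reset: what is moved stays moved. The work goes in short steps, Python scripts to look and compute and a tool call to move; the robot and the scene stay as the last step left them, time stands still between calls to the robot, and variables do not carry over. Pictures are saved under pics/ and viewed, at most 10 in all, crops included, and the job is handed in when it is done.

Besides the shell and the picture viewer there is one more tool, called after ">>>" by a JSON object that holds its "op" and its "data", one argument or row to a line. jog_arm: Moves the arm, as the interface text tells. Scaled input: -1 to 1 covers 300 mm each way for a shift and pi/4 rad each way for a turn. Its arguments: {"type":"object","properties":{"deltas":{"type":"array","items":{"type":"object","properties":{"fingers":{"type":"number"},"delta_pos":{"type":"array","items":{"type":"number"}},"yaw":{"type":"number"}}}}},"required":["deltas"]}

```bash
mkdir -p pics; cat > h.py <<'E'
import numpy as np, cv2
from workcell import bot
def snap(n,f):
    c=bot.camera(n); cv2.imwrite(f'pics/{f}.png',c['image'][:,:,::-1]); np.savez(f'pics/{f}.npz',**c); return c
def pts(f):
    c=np.load(f'pics/{f}.npz'); z=c['range_z']; v,u=np.mgrid[0:480,0:640]
    P=np.stack([(u-c['cx'])/c['fx']*z,(v-c['cy'])/c['fy']*z,z],-1)
    R=cv2.Rodrigues(c['rvec'])[0]; W=(P-c['tvec'].ravel())@R; W[z==0]=np.nan
    return W
E
python3 - <<'E'
from h import *
snap('top','top0'); snap('side','side0')
o=bot.get_obs(); print(o['clock'],o['eef_pos'],o['tool_rot'],o['grip_width'])
E
```

```text
0.1 [ 0.17258568 -0.4686594   0.23050065] [ 9.84476937e-01  1.75511473e-01 -1.67470865e-04 -9.24720228e-04] 0.08554693527728054
```

View pics/top0.png

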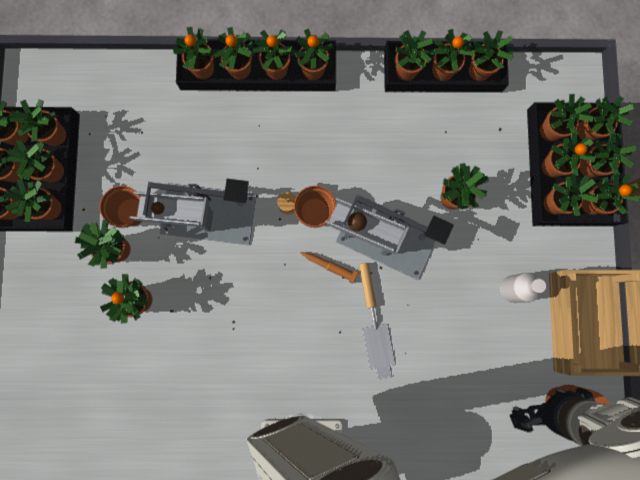

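View pics/side0.png

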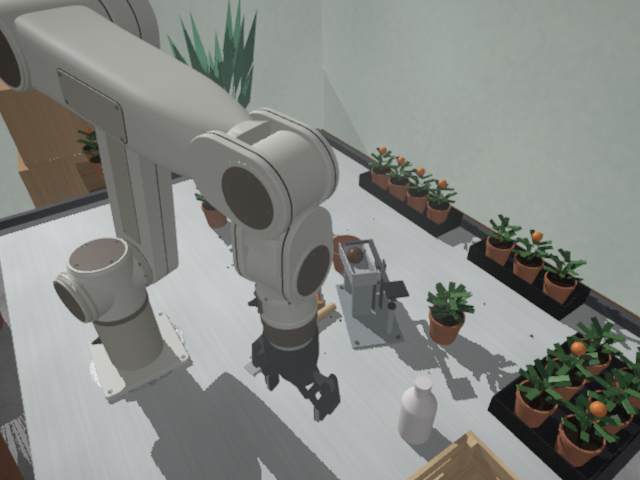

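The top view shows feeder A on the left with its ball at (157,208) and paddle at (236,189). Feeder B is on the right with its ball at (357,222), which looks larger, and its paddle at (438,230). I'll measure both.

```bash
python3 - <<'E'
from h import *
W=pts('top0'); c=np.load('pics/top0.npz'); im=c['image'].astype(int)
for n,(u,v) in dict(A=(157,208),B=(357,222)).items():
    s=W[v-14:v+15,u-14:u+15].reshape(-1,3); col=im[v-14:v+15,u-14:u+15].reshape(-1,3)
    m=(col[:,0]-col[:,2]>15)&(s[:,2]>.105); q=s[m]
    A=np.c_[2*q,np.ones(len(q))]; x=np.linalg.lstsq(A,(q**2).sum(1),rcond=None)[0]
    print(n,m.sum(),'fit c',x[:3].round(4),'r',np.sqrt(x[3]+x[:3]@x[:3]).round(4),'ext',np.ptp(q[:,:2],0).round(3),'top',q[:,2].max())
for n,(u,v) in dict(A=(236,189),B=(438,230)).items():
    s=W[v-22:v+23,u-22:u+23]; m=(im[v-22:v+23,u-22:u+23].max(-1)<60)&(s[...,2]>.13)&(s[...,2]<.18)
    q=s[m].astype(np.float32); r=cv2.minAreaRect((q[:,:2]*1000)); print(n,m.sum(),r,np.median(q[:,2]))
# pot rims
for n,(u,v) in dict(A=(120,207),B=(314,206)).items():
    s=W[v-28:v+28,u-28:u+28].reshape(-1,3);q=s[(abs(s[:,2]-.08)<.004)]
    col=im[v-28:v+28,u-28:u+28].reshape(-1,3)[(abs(s[:,2]-.08)<.004)]; q=q[(col[:,0]-col[:,2])>30]
    print('pot',n,len(q),q.min(0),q.max(0))
i=np.vstack([cv2.resize(c['image'][180:255,80:220],None,fx=4,fy=4,interpolation=2),cv2.resize(c['image'][180:255,310:450],None,fx=4,fy=4,interpolation=2)])
cv2.imwrite('pics/crop.png',i[:,:,::-1])
s=W[150:280,420:560]; print('plant near B z>.05', )
for (u,v) in [(465,187),(530,287),(340,268),(287,203)]: print((u,v),W[v,u])
E
```

```text
A 101 fit c [0.5831 0.331  0.1254] r 0.0102 ext [0.024 0.026] top 0.13778575209732724
B 250 fit c [ 0.5529 -0.1232  0.1303] r 0.0187 ext [0.039 0.036] top 0.15370168129599687
A 494 ((617.3685913085938, 159.42446899414062), (72.20246124267578, 49.827171325683594), 83.76846313476562) 0.15942375
B 504 ((531.893310546875, -299.37640380859375), (54.26451873779297, 50.495235443115234), 65.55751037597656) 0.15900974
pot A 115 [0.54081528 0.38768298 0.07615878] [0.64445767 0.47962845 0.08396211]
pot B 125 [ 0.54964072 -0.07577143  0.07602244] [0.64715961 0.02142962 0.08332897]
plant near B z>.05
(465, 187) [ 0.63173331 -0.36814741  0.14001121]
(530, 287) [ 0.40578198 -0.50339087  0.14547402]
(340, 268) [ 0.456683   -0.09038326  0.01574784]
(287, 203) [0.61148737 0.03956245 0.04742002]
```

View pics/crop.png

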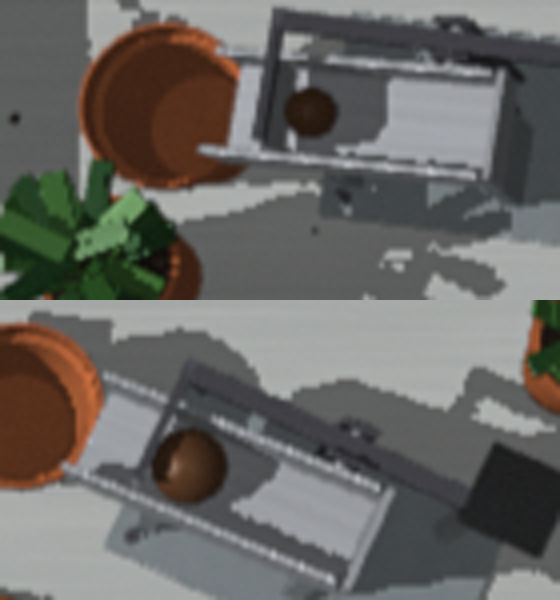

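The crop settles it: the lower feeder, B, holds the larger ball (fitted radius about 19-22 mm, against about 10-15 mm for A). Its paddle is at about (0.532, -0.300), and the feeder's heading is about 65°. I'll move toward it with the fingers shut.

>>> {"op": "jog_arm", "data": {
  "deltas": [
    {"delta_pos":[0.16,-0.014,0],"yaw":-0.18,"fingers":0},
    {"delta_pos":[0.32,-0.028,0],"yaw":-0.36,"fingers":0},
    {"delta_pos":[0.48,-0.042,0],"yaw":-0.54,"fingers":0},
    {"delta_pos":[0.64,-0.057,0],"yaw":-0.72,"fingers":0},
    {"delta_pos":[0.8,-0.07,0],"yaw":-0.9,"fingers":0},
    {"delta_pos":[0.8,-0.07,0],"yaw":-1,"fingers":0},
    {"delta_pos":[0.8,-0.07,0],"yaw":-1,"fingers":0},
    {"delta_pos":[0.8,-0.07,0],"yaw":-1,"fingers":0},
    {"delta_pos":[0.8,-0.07,0],"yaw":-1,"fingers":0}
  ]
}}

```text
clock: 1.0
eef_pos: [0.3898, -0.367, 0.2312]
tool_rot: [0.843, 0.538, -0.0, -0.0]
ft_force: [0.6, -0.4, -0.8]
grip_width: 0.0002
grasp_force: 0.0
```

```bash
cat >> h.py <<'E'
from scipy.spatial.transform import Rotation as Ro
def go(t):
    o=bot.get_obs(); R=Ro.from_quat(o['tool_rot']).as_matrix()
    print(o['clock'],o['eef_pos'].round(4),'x heading',np.degrees(np.arctan2(R[1,0],R[0,0])),'F',o['ft_force'].round(2),'grip',o['grip_width'])
    print('delta',(R.T@(np.array(t)-o['eef_pos'])/.3).round(3))
E
python3 -c "
from h import *
go([.532,-.300,.19])"
```

```text
1.0 [ 0.3898 -0.367   0.2312] x heading 65.05358221249746 F [ 0.58 -0.36 -0.78] grip 0.00018255249807895798
delta [0.402 0.336 0.137]
```

>>> {"op": "jog_arm", "data": {
  "deltas": [
    {"delta_pos":[0.1,0.084,0],"yaw":0,"fingers":0},
    {"delta_pos":[0.2,0.168,0],"yaw":0,"fingers":0},
    {"delta_pos":[0.3,0.252,0],"yaw":0,"fingers":0},
    {"delta_pos":[0.402,0.336,0.05],"yaw":0,"fingers":0},
    {"delta_pos":[0.402,0.336,0.13],"yaw":0,"fingers":0},
    {"delta_pos":[0.402,0.336,0.137],"yaw":0,"fingers":0},
    {"delta_pos":[0.402,0.336,0.137],"yaw":0,"fingers":0},
    {"delta_pos":[0.402,0.336,0.137],"yaw":0,"fingers":0}
  ]
}}

```text
clock: 1.8
eef_pos: [0.5322, -0.3006, 0.1916]
tool_rot: [0.843, 0.538, 0.0, 0.001]
ft_force: [0.1, -0.1, 0.5]
grip_width: 0.0003
grasp_force: 0.0
```

```bash
python3 -c "
from h import *
go([.532,-.300,.12])
c=snap('wrist','w1');snap('side','s1')
a=np.hstack([cv2.resize(cv2.imread(f'pics/{n}.png'),(400,300)) for n in('w1','s1')]);cv2.imwrite('pics/m1.png',a)"
```

```text
1.8 [ 0.5322 -0.3006  0.1916] x heading 65.07401903017127 F [ 0.06 -0.06  0.5 ] grip 0.00031928620488002593
delta [ 0.002 -0.002  0.239]
```

View pics/m1.png

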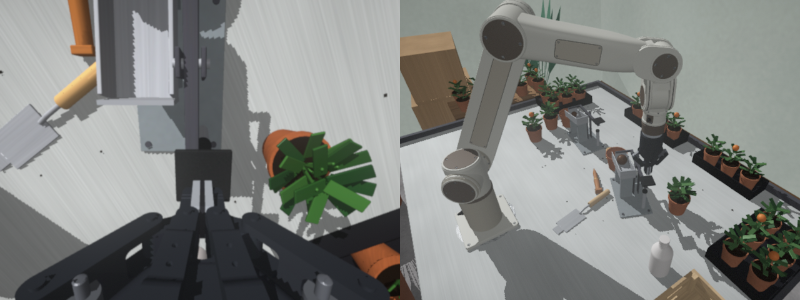

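The fingertips are over paddle B and centred sideways, at about (203,178) in the left half of the picture. Pressing now.

>>> {"op": "jog_arm", "data": {
  "deltas": [
    {"delta_pos":[0,0,0.05],"yaw":0,"fingers":0},
    {"delta_pos":[0,0,0.09],"yaw":0,"fingers":0},
    {"delta_pos":[0,0,0.12],"yaw":0,"fingers":0},
    {"delta_pos":[0,0,0.15],"yaw":0,"fingers":0},
    {"delta_pos":[0,0,0.18],"yaw":0,"fingers":0},
    {"delta_pos":[0,0,0.21],"yaw":0,"fingers":0},
    {"delta_pos":[0,0,0.23],"yaw":0,"fingers":0},
    {"delta_pos":[0,0,0.23],"yaw":0,"fingers":0},
    {"delta_pos":[0,0,0.23],"yaw":0,"fingers":0},
    {"delta_pos":[0,0,0.23],"yaw":0,"fingers":0},
    {"delta_pos":[0,0,0.23],"yaw":0,"fingers":0},
    {"delta_pos":[0,0,0.23],"yaw":0,"fingers":0}
  ]
}}

```text
clock: 3.1
eef_pos: [0.5328, -0.2994, 0.1215]
tool_rot: [0.842, 0.539, 0.0, 0.0]
ft_force: [-0.7, 0.3, 3.8]
grip_width: -0.0001
grasp_force: 1.6
```

```bash
python3 -c "
from h import *
go([.532,-.300,.12])
c=snap('top','t2');snap('side','s2')
a=cv2.imread('pics/t2.png')[150:300,260:460];b=cv2.imread('pics/s2.png')[90:240,440:640]
cv2.imwrite('pics/m2.png',np.hstack([cv2.resize(x,(400,300)) for x in (a,b)]))"
```

```text
3.1 [ 0.5328 -0.2994  0.1215] x heading 65.21035729768667 F [-0.73  0.3   3.78] grip -0.00011093133403118265
delta [-0.003 -0.002  0.005]
```

View pics/m2.png

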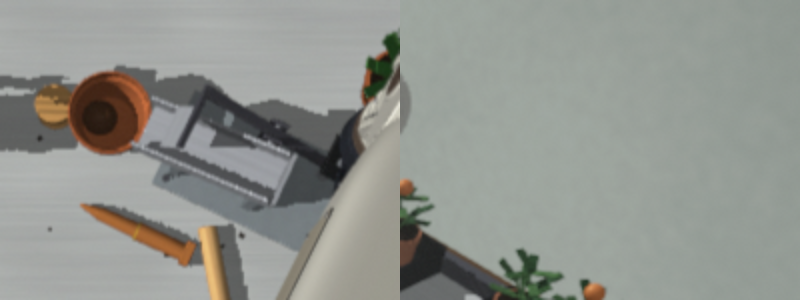

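The ball has left the lane and lies in its pot, at about (100,118) in the crop. Now I'll release the paddle and back off upward.

>>> {"op": "jog_arm", "data": {
  "deltas": [
    {"delta_pos":[0,0,-0.04],"yaw":0,"fingers":0},
    {"delta_pos":[0,0,-0.08],"yaw":0,"fingers":0},
    {"delta_pos":[0,0,-0.12],"yaw":0,"fingers":0},
    {"delta_pos":[0,0,-0.16],"yaw":0,"fingers":0},
    {"delta_pos":[0,0,-0.25],"yaw":0,"fingers":0},
    {"delta_pos":[0,0,-0.35],"yaw":0,"fingers":0},
    {"delta_pos":[0,0,-0.4],"yaw":0,"fingers":0},
    {"delta_pos":[0,0,-0.4],"yaw":0,"fingers":0},
    {"delta_pos":[0,0,-0.4],"yaw":0,"fingers":0},
    {"delta_pos":[0,0,-0.4],"yaw":0,"fingers":0},
    {"delta_pos":[0,0,-0.4],"yaw":0,"fingers":0},
    {"delta_pos":[0,0,-0.4],"yaw":0,"fingers":0}
  ]
}}

```text
clock: 4.4
eef_pos: [0.5323, -0.2991, 0.24]
tool_rot: [0.842, 0.539, -0.0, -0.001]
ft_force: [0.4, -0.1, 0.0]
grip_width: 0.0002
grasp_force: 0.0
```

```bash
python3 -c "
from h import *
go([.532,-.300,.12])
c=snap('top','t3');snap('wrist','w3')
a=cv2.imread('pics/t3.png')[150:300,260:460];b=cv2.imread('pics/w3.png')
cv2.imwrite('pics/m3.png',np.hstack([cv2.resize(x,(400,300)) for x in (a,b)]))
W=pts('t3');s=W[190:225,295:335].reshape(-1,3);col=c['image'][190:225,295:335].reshape(-1,3).astype(int)
q=s[np.hypot(s[:,0]-.598,s[:,1]+.027)<.035];print('pot inside top z',np.nanmax(q[:,2]),q[np.nanargmax(q[:,2])])"
```

```text
4.4 [ 0.5323 -0.2991  0.24  ] x heading 65.21456617414205 F [ 0.38 -0.1   0.02] grip 0.00019654286282268829
delta [-0.003  0.001  0.4  ]
pot inside top z 0.05187038581755565 [ 0.60349383 -0.01388799  0.05187039]
```

View pics/m3.png

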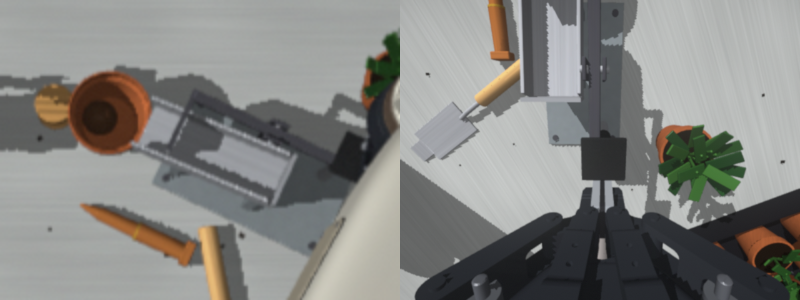

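The gate is shut, the paddle is back up, and the ball is at rest in the pot with its top at about 52 mm. Nothing touches the arm, so I'm handing in.

```bash
python3 -c "
from workcell import bot
print(bot.job_done())"
```

```text
the job is handed in; nothing more can be done
None
```

I pressed the large ball's paddle, the ball rolled into its pot, and after release the gate shut and the arm moved clear; I handed the job in at about 4.5 s, but it returned no verdict.

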